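Snap the support plate into the filter holder

ROBOT

A 6-joint arm with a two-finger parallel gripper is mounted at the origin on the work surface. World frame = base frame: x ahead of the robot, y to its left, z up, the work surface at z = 0. Lengths are in m, angles in rad, forces in N, time in s.
With the tool pointing down it reaches from about 0.25 to 0.775 m from the base axis. Payload 4 kg.
Tool frame: the origin (TCP) lies on the centre line of the jaws, within the pads' length; the fingertips stand 8 mm ahead of it and the grasp point (between the pads) lies 11 mm behind it; z points along the fingers, y is the direction in which the jaws open and shut (so a half turn about z gives the same grasp; the last joint's range is limited). The gripper opens to 94 mm and grips with 3 to 60 N. Pads are 16 mm wide; open, the fingers measure 119 mm over their backs; the gripper's body (75 mm by 177 mm) begins 78 mm behind the grasp point.
Start: joints at [1.21, 0.087, 1.371, -0, 1.684, -0.103], TCP at [0.14, 0.532, 0.214] pointing down, gripper open.
Joint ranges: [-3.1, 3.1], [-0.76, 2.03], [0.27, 2.55], [-1.08, 4.22], [0.17, 2.65], [-2.57, 2.57]. Speed limits (rad/s): [2.79, 2.79, 3.14, 3.14, 3.14, 3.14].

INTERFACE

Orientations are given as [roll, pitch, yaw] about the fixed x, y, z axes, in that order (R = Rz(yaw) Ry(pitch) Rx(roll)).
In Python, from bench import robot, cams, close_job gives the robot as it stands.
- The arm moves only by the tool arm_command, never from a script. Its argument "plan" is one flat list of numbers, 7 for each row, row after row: the shift along the tool's x, y, z in cm, then the turn, a rotation vector about the tool's x, y, z in degrees, then the closure, from 0 (fully open) to 1 (shut). A call has 1 to 8 rows; each row shifts and turns the commanded pose from where the row before left it, along the tool's axes as they then stand; what a row does not reach is not made up. A row lasts 1/8 s, in which the tool goes at most 62.5 mm and 10.7 degrees, less where a joint would pass 70% of its speed; a pose out of reach is approached as far as the arm can. A call with a gripper value outside its range is refused whole. The fingers move at their own pace and stop on an object; the grip force is fixed at half the most. Time passes only in rows, so rows that do not move let the fingers close. It gives the time, the measured TCP pose, the force and the opening at its end, in the units of the state.
- robot.get_obs(): the state, without advancing time (a new reading comes with each control period).
- cams.snapshot(name): name is "scene" or "side" or "wrist"; returns a dict with "pixels" (400x640x3 uint8, red, green, blue), "fov_y" (degrees; the focal length in pixels is half the picture's height over the tangent of half this angle, whatever the lens; pixels are square), "cx", "cy" (the principal point, pixels), "k1" (the pictures are not rectified: a ray, as slopes to the right and down, at radius r is drawn at 1 + k1 r^2 times it, then the intrinsics apply), "camera_from_world" (4x4, takes a point from world to camera coordinates); the wrist camera has in their place "tool_from_camera" (4x4, takes a point from camera to tool coordinates, whose origin is the TCP and whose axes are the flange's). Camera axes: x right, y up, looking along -z (the intrinsics and any distortion apply to the point x, -y, -z); pixel columns grow to the right and rows downward; lengths in m; the calibration is good to about 2 mm. A picture is of the moment at which its call begins: read the wrist's pose just before it. There is no depth.
- close_job(): hands the job in, once; it reports no verdict.
The state is a dict: "time": time; "joint_positions": joint angles; "qvel": joint speeds; "joint_torque": joint torques, N m; "tool_pos": TCP position; "ee_rot": TCP orientation; "wrist_force": force on the tool from outside, world axes, zero at the start; "wrist_torque": the same for the moment, N m; "width": finger opening in m.
Only numpy, scipy, OpenCV 4.12 (cv2) and the standard library are available. Lean on these libraries where they do the work, as an engineer would, in place of code of your own. Each camera call takes 0.05 s, during which the arm holds its last target.

TASK

Fit the big perforated steel plate into the round seat of the white filter holder: slide it off the holder's shelf so that its front edge dips in first, push it home under the steel lip, then press its raised back edge down until the sprung catch snaps out over it and the plate lies flat on the seat floor. Press it gently, well under 40 N, do not knock the other things about, and leave the plate untouched.

Things in the scene. Friction and masses are not known exactly. Their poses are not given: they have to be found in the camera images.
- seat (a point): Floor centre of the round seat in the white filter holder, a fixed block 290 x 160 mm on a grey mat. z up, x from the shelf to the lip, y across. The floor is 15 to 30 mm above the bench (height differs each time). Seat radius 51.5 mm. Round the +x side, to 77 degrees either side, a wall 12.5 mm high; behind it on each side a low wall 5 mm high; at the back the straight step.
- step (a point): Middle of the top edge of the step behind the seat, at x = -51.5 mm from the seat's centre; the edge is straight along y, 160 mm long, 18 mm above the seat floor. From it a flat shelf at the same height runs 158 mm back (-x) and 80 mm to each side. Same axes as the seat.
- lip (a point): Middle of the lower inner edge of the steel lip, a bar 80 mm wide (y), 6 mm thick, over the seat's +x wall: 42.5 mm from the seat's centre, so it overhangs the seat by 9 mm; underside 12.5 mm above the seat floor. It blocks a plate lowered flat: the front edge must go under it with the plate tilted, back edge up.
- plate_mid (a point): Centre (half-way up) of the perforated steel plate: disc 100 mm across, 8 mm thick, about 0.3 kg, too wide to grasp; z is its axis. Starts flat on the shelf. Pushed off towards the seat it tips front edge down as its centre passes the step; pushed on until it stops, its back edge drops onto the catch. Home, it lies flat on the seat floor, this point 4 mm above it.
- catch (a joint): Dark sprung catch, 24 mm wide, in the middle of the step: retraction in m, 0 = out (5 mm into the seat), 0.008 = pushed right in. Nose sloping down into the seat, flat underside 9 mm above the seat floor. Pressed from above near its back edge with about 8 to 15 N, the plate drives it in and drops beneath; then it springs out over the plate.
- small_plate_center (a point): Centre of a plain steel disc, 60 mm across, 6 mm thick, on the mat: a bystander.
- gasket: Rubber ring, 72 mm across, 6 mm high, on the mat beside the holder; origin at its underside: a bystander.
- beaker: Small glass beaker, 60 mm across, 65 mm high, beside the holder; origin at its underside: a bystander.
- spatula: Steel spatula, 160 mm long, lying beside the holder: a bystander.
- reagent: Glass bottle with a blue cap, 64 mm across, 130 mm high; origin at its underside: a bystander.
- dish: Glass dish, 90 mm across, 18 mm high; origin at its underside: a bystander.
- jar: Amber jar, 70 mm across, 75 mm high; origin at its underside: a bystander.
There are look-alikes about, which are no part of the job. Leave any orange or purple look-alike of the part that bears plate_mid alone.

How it is judged:
By the outcome, as a careful person would: the job done as asked, in the order asked, and still so for the second after the job is handed in, with the robot touching nothing.
It also fails if it takes over 48 s, if anything falls off the work surface, if the arm or the gripper's body presses on something with over 40 N, if the wrist force passes 120 N, or if a joint passes its speed limit or range.

## Working session

There is one attempt and no reset: what is moved stays moved. The work goes in short steps, Python scripts to look and compute and a tool call to move; the robot and the scene stay as the last step left them, time stands still between calls to the robot, and variables do not carry over. Pictures are saved under pics/ and viewed, and the job is handed in when it is done.

Besides the shell and the picture viewer there is one more tool, called after "Emit:" as a command line: name --argument value ..., lists and objects as JSON in quotes. arm_command: Moves the arm, as the interface text tells. Its arguments: {"type":"object","properties":{"plan":{"type":"array","items":{"type":"number"}}},"required":["plan"]}

```bash
mkdir -p pics; ls; python3 - <<'E'
from bench import robot,cams
import cv2,pickle
o=robot.get_obs();print(o)
for n in("scene","side","wrist"):
    s=cams.snapshot(n);pickle.dump(s,open(f"pics/{n}0.pkl","wb"))
    cv2.imwrite(f"pics/{n}0.png",s["pixels"][:,:,::-1]);print(n,{k:v for k,v in s.items() if k!="pixels"})
E
```

```text
pics
{'time': 0.0, 'joint_positions': array([ 1.20988522e+00,  8.79805694e-02,  1.37221348e+00, -2.34682387e-06,
        1.68360985e+00, -1.03075073e-01]), 'qvel': array([ 3.68273704e-04, -2.18204463e-05, -6.28876557e-04,  1.24514499e-03,
       -3.67230421e-05, -7.00154134e-05]), 'joint_torque': array([ 3.31996789e-04, -3.40174341e+01, -3.02431440e+01,  7.18756858e-02,
        3.27566173e-02, -1.35870214e-04]), 'tool_pos': array([0.14005066, 0.53133086, 0.21231088]), 'ee_rot': array([-3.13939290e+00, -2.25201012e-04,  2.88375611e+00]), 'wrist_force': array([-1.16389124,  0.86359155,  0.30715667]), 'wrist_torque': array([ 0.04170306, -0.02950649,  0.07341515]), 'width': 0.09398740636640777}
scene {'fov_y': 52.51249075687836, 'cx': 322.5481628944718, 'cy': 201.8889895003174, 'k1': -0.023042505297560512, 'camera_from_world': array([[-0.31647091,  0.9485799 ,  0.00650651,  0.16290233],
       [-0.67794594, -0.23096732,  0.69788495,  0.33360751],
       [ 0.66350243,  0.21644922,  0.71618033, -1.54308162],
       [ 0.        ,  0.        ,  0.        ,  1.        ]])}
side {'fov_y': 57.41708208605124, 'cx': 321.35895851840013, 'cy': 200.02358316649082, 'k1': -0.04119190906428488, 'camera_from_world': array([[ 0.9285489 , -0.37114227,  0.00709664, -0.48185828],
       [ 0.20738093,  0.53450608,  0.8193268 , -0.16706931],
       [-0.30788   , -0.75931329,  0.57328286, -0.95839516],
       [ 0.        ,  0.        ,  0.        ,  1.        ]])}
wrist {'fov_y': 69.69978527198022, 'cx': 319.6317059394559, 'cy': 195.3108353976481, 'k1': -0.037378949087580396, 'tool_from_camera': array([[ 2.68544803e-04,  9.69909960e-01,  2.43463751e-01,
         7.10896974e-02],
       [ 9.99999797e-01, -1.19781185e-04, -6.25833551e-04,
         4.62095875e-04],
       [-5.77839817e-04,  2.43463870e-01, -9.69909795e-01,
        -1.71937777e-01],
       [ 0.00000000e+00,  0.00000000e+00,  0.00000000e+00,
         1.00000000e+00]])}
```

View pics/scene0.png

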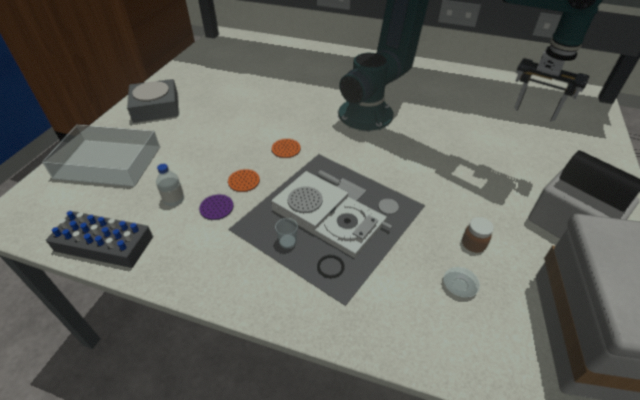

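View pics/side0.png

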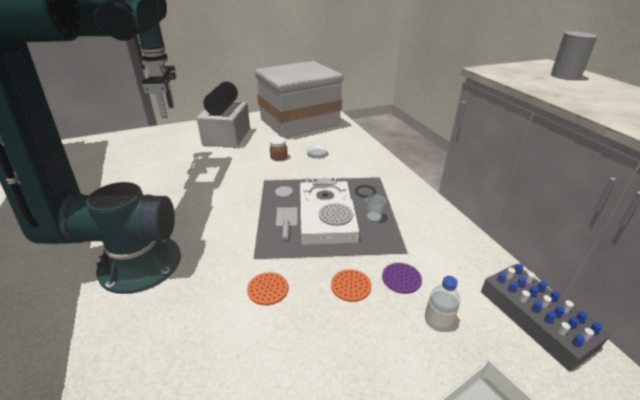

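View pics/wrist0.png

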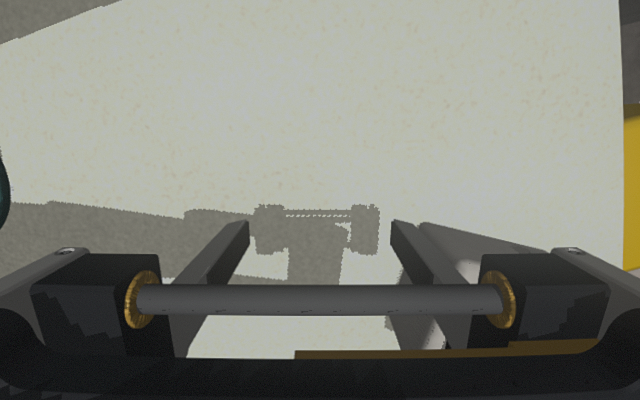

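Candidates for the plate: grey perforated disc on the holder's shelf at scene (305,199) / side (336,214). The others are orange discs at scene (286,148) and (244,180), a purple one at (217,207), and the plain small disc at (388,206). By the description I choose the grey one on the shelf, and I'll check it in a close crop.

```bash
cat > h.py <<'E'
import numpy as np,cv2,pickle
from scipy.spatial.transform import Rotation as R
def K(s):
    h=s["pixels"].shape[0];f=h/2/np.tan(np.radians(s["fov_y"]/2));return f,s["cx"],s["cy"],s["k1"]
def cfw(s,obs=None):
    if "camera_from_world" in s: return np.array(s["camera_from_world"])
    T=np.eye(4);T[:3,:3]=R.from_euler("xyz",obs["ee_rot"]).as_matrix();T[:3,3]=obs["tool_pos"]
    return np.linalg.inv(T@np.array(s["tool_from_camera"]))
def proj(s,P,M=None):
    M=cfw(s) if M is None else M
    P=np.atleast_2d(P);c=P@M[:3,:3].T+M[:3,3];x=c[:,0]/-c[:,2];y=-c[:,1]/-c[:,2]
    f,cx,cy,k=K(s);d=1+k*(x*x+y*y);return np.c_[cx+f*x*d,cy+f*y*d]
def onz(s,uv,z,M=None):
    M=cfw(s) if M is None else M
    f,cx,cy,k=K(s);uv=np.atleast_2d(uv).astype(float);q=(uv-[cx,cy])/f;p=q.copy()
    for _ in range(20): p=q/(1+k*(p**2).sum(1,keepdims=True))
    d=np.c_[p[:,0],-p[:,1],-np.ones(len(p))]@M[:3,:3];o=-M[:3,:3].T@M[:3,3]
    return o+d*((z-o[2])/d[:,2])[:,None]
def load(n): return pickle.load(open(f"pics/{n}.pkl","rb"))
E
python3 - <<'E'
from h import *
s=load("scene0");c=s["pixels"][150:300,230:430,::-1];cv2.imwrite("pics/c_scene0.png",cv2.resize(c,None,fx=4,fy=4,interpolation=cv2.INTER_CUBIC))
s=load("side0");c=s["pixels"][165:265,245:415,::-1];cv2.imwrite("pics/c_side0.png",cv2.resize(c,None,fx=4.5,fy=4.5,interpolation=cv2.INTER_CUBIC))
for n,uv in (("scene0",[305,199]),("side0",[336,214])): print(onz(load(n),uv,.048))
print(onz(load("scene0"),[348,221],.025),onz(load("side0"),[325,195],.025))
E
```

```text
[[ 0.54409863 -0.04333281  0.048     ]]
[[ 0.54503185 -0.04851674  0.048     ]]
[[0.5652507  0.09149081 0.025     ]] [[0.56553168 0.08527278 0.025     ]]
```

View pics/c_scene0.png

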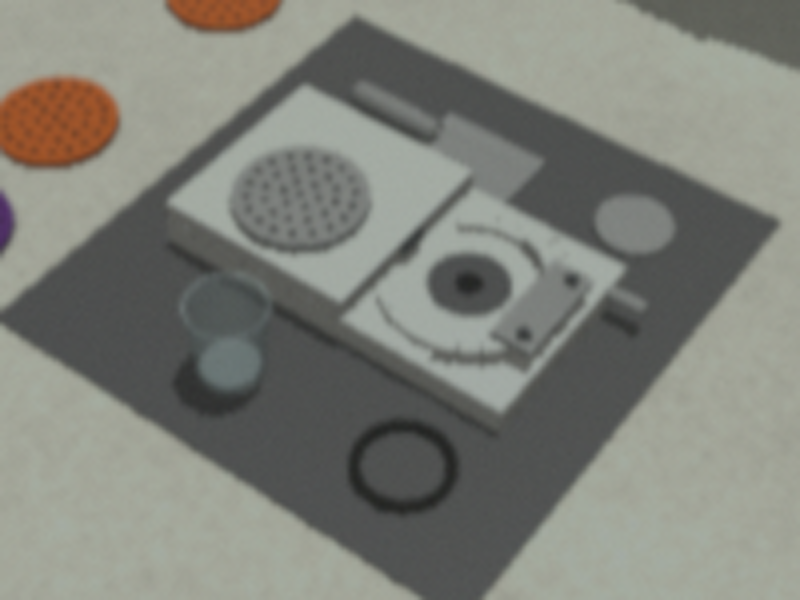

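View pics/c_side0.png

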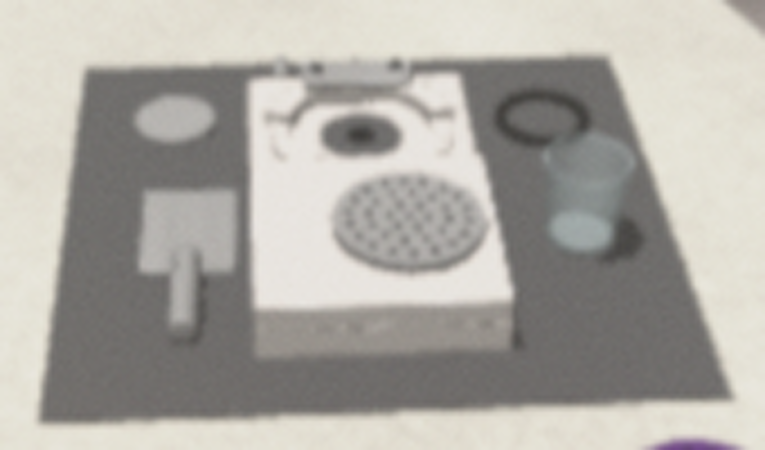

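```bash
cat > fit.py <<'E'
from h import *
from scipy.optimize import least_squares
# holder-frame pts (x from seat centre, z from floor)
obs=[("scene0",(306.25,171.25),(-209.5,80,18)),("scene0",(272,201.25),(-209.5,-80,18)),("scene0",(315.5,225.75),(-51.5,-80,18)),("scene0",(348,194.5),(-51.5,80,18)),
("side0",(301.7,233.4),(-209.5,80,18)),("side0",(358.8,230.8),(-209.5,-80,18))]
def W(p,h):
    c,s=np.cos(p[3]),np.sin(p[3]);h=np.atleast_2d(np.array(h,float))/1000
    return np.c_[p[0]+c*h[:,0]-s*h[:,1],p[1]+s*h[:,0]+c*h[:,1],p[2]+h[:,2]]
def r(p): return np.concatenate([(proj(load(n),W(p,h))[0]-uv) for n,uv,h in obs])
if __name__=="__main__":
    S=least_squares(r,[.565,.09,.022,1.4]);p=S.x;print(p,r(p).round(1))
    for n,uv in (("scene0",[305,199]),("side0",[336,214])):
        P=onz(load(n),uv,p[2]+.026)[0]-[*p[:3]];c,s=np.cos(p[3]),np.sin(p[3]);print(n,c*P[0]+s*P[1],-s*P[0]+c*P[1])
E
python3 fit.py
```

```text
[0.56643289 0.09026394 0.02235337 1.25372829] [-0.2  0.5 -0.6  0.2 -0.2  0.8  0.5 -1.1 -0.6 -0.4  0.1  0.2]
scene0 -0.1336771972228546 -0.020700887883545387
side0 -0.13899910307737498 -0.02287971846259217
```

```bash
cat > plan.py <<'E'
from h import *
def plan(p0,r0,p1,r1,n):
    # rows: equal rotvec in tool frame, straight line
    A=R.from_euler("xyz",r0);B=R.from_euler("xyz",r1);rv=(A.inv()*B).as_rotvec();out=[]
    cur=A;d=(np.array(p1)-p0)/n
    for i in range(n):
        out.append(np.r_[cur.inv().apply(d)*100,np.degrees(rv/n)]);cur=cur*R.from_rotvec(rv/n)
    return np.array(out)
E
python3 - <<'E'
from plan import *;from fit import W
from bench import robot
o=robot.get_obs();p=[.5664,.0903,.0224,1.2537]
t=W(p,(-100,0,0))[0];t[2]=.17;print(t)
print(plan(o["tool_pos"],o["ee_rot"],t,[np.pi,0,p[3]],16).round(2))
E
```

```text
[ 0.5352191  -0.00471448  0.17      ]
[[-3.24 -2.61  0.27 -0.01  0.    5.84]
 [-3.49 -2.27  0.27 -0.01  0.    5.84]
 [-3.7  -1.9   0.27 -0.01  0.    5.84]
 [-3.88 -1.51  0.27 -0.01  0.    5.84]
 [-4.01 -1.11  0.27 -0.01  0.    5.84]
 [-4.1  -0.7   0.27 -0.01  0.    5.84]
 [-4.15 -0.28  0.27 -0.01  0.    5.84]
 [-4.16  0.15  0.27 -0.01  0.    5.84]
 [-4.12  0.57  0.27 -0.01  0.    5.84]
 [-4.04  0.99  0.27 -0.01  0.    5.84]
 [-3.92  1.39  0.27 -0.01  0.    5.84]
 [-3.76  1.78  0.27 -0.01  0.    5.84]
 [-3.56  2.16  0.27 -0.01  0.    5.84]
 [-3.32  2.51  0.27 -0.01  0.    5.84]
 [-3.05  2.83  0.27 -0.01  0.    5.84]
 [-2.75  3.13  0.27 -0.01  0.    5.84]]
```

Emit:
arm_command --plan '[-3.24,-2.61,0.27,0,0,5.84,0.2,-3.49,-2.27,0.27,0,0,5.84,0.2,-3.7,-1.9,0.27,0,0,5.84,0.2,-3.88,-1.51,0.27,0,0,5.84,0.2,-4.01,-1.11,0.27,0,0,5.84,0.2,-4.1,-0.7,0.27,0,0,5.84,0.2,-4.15,-0.28,0.27,0,0,5.84,0.2,-4.16,0.15,0.27,0,0,5.84,0.2]'

```text
time: 1.15
tool_pos: [0.3381, 0.2626, 0.1915]
ee_rot: [-3.141, -0.0, 2.065]
wrist_force: [0.9, -0.1, 0.2]
width: 0.0752
```

Emit:
arm_command --plan '[-4.12,0.57,0.27,0,0,5.84,0.2,-4.04,0.99,0.27,0,0,5.84,0.2,-3.92,1.39,0.27,0,0,5.84,0.2,-3.76,1.78,0.27,0,0,5.84,0.2,-3.56,2.16,0.27,0,0,5.84,0.2,-3.32,2.51,0.27,0,0,5.84,0.2,-3.05,2.83,0.27,0,0,5.84,0.2,-2.75,3.13,0.27,0,0,5.84,0.2]'

```text
time: 2.15
tool_pos: [0.5356, -0.0054, 0.1698]
ee_rot: [-3.141, -0.0, 1.249]
wrist_force: [0.9, 0.7, -0.2]
width: 0.0756
```

Emit:
arm_command --plan '[0,0,0,0,0,0,0.2]'

```text
time: 2.28
tool_pos: [0.5356, -0.0063, 0.169]
ee_rot: [-3.14, 0.001, 1.249]
wrist_force: [-0.6, 0.7, 0.5]
width: 0.075
```

```bash
python3 - <<'E'
from bench import robot,cams
import cv2,pickle
o=robot.get_obs();print(o)
s=cams.snapshot("wrist");s["obs"]=o;pickle.dump(s,open("pics/wrist1.pkl","wb"))
cv2.imwrite("pics/wrist1.png",s["pixels"][:,:,::-1])
E
```

```text
{'time': 2.275, 'joint_positions': array([-1.17457522e-01,  6.97994419e-02,  1.47744407e+00, -3.47528455e-04,
        1.59639894e+00,  2.03845977e-01]), 'qvel': array([ 0.04320372, -0.03678792,  0.02747203,  0.02690073,  0.02284243,
       -0.012029  ]), 'joint_torque': array([ -1.01758841, -32.3789084 , -30.47996521,  -0.1335933 ,
        -0.19690622,   0.07824418]), 'tool_pos': array([ 0.53559394, -0.00632762,  0.16897097]), 'ee_rot': array([-3.13965563e+00,  7.55193054e-04,  1.24948502e+00]), 'wrist_force': array([-0.55158743,  0.68387111,  0.51657212]), 'wrist_torque': array([-0.11203854,  0.04539774,  0.01181577]), 'width': 0.075042145353319}
```

View pics/wrist1.png

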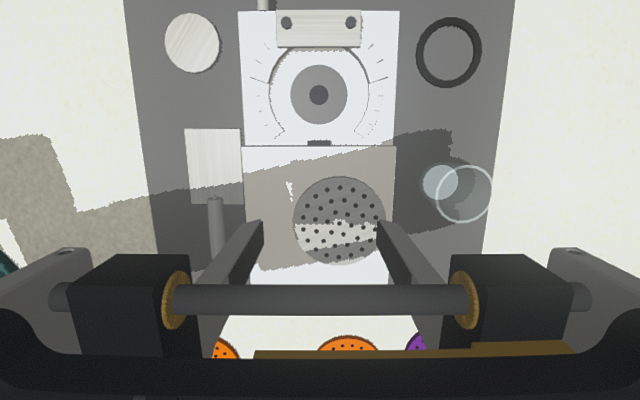

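```bash
python3 - <<'E'
from fit import *
s=load("wrist1");M=cfw(s,s["obs"])
ob=[((241,146),(-51.5,80,18)),((396.5,146),(-51.5,-80,18)),((319,95),(0,0,0)),((239,12),(80.5,80,12.5)),((400,11),(80.5,-80,12.5))]
def rr(p): return np.concatenate([(proj(s,W(p,h),M)[0]-uv) for uv,h in ob]+[0.5*r(p)])
S=least_squares(rr,[.5664,.0903,.0224,1.2537],loss="soft_l1");p=S.x;print(p,rr(p).round(1))
S2=least_squares(lambda p:rr(p)[:10],p);print(S2.x,S2.fun.round(1))
P=onz(s,[339.3,220.8],p[2]+.026,M)[0]-p[:3];c,si=np.cos(p[3]),np.sin(p[3]);print("plate wrist",c*P[0]+si*P[1],-si*P[0]+c*P[1])
im=s["pixels"][:,:,::-1].copy()
im=cv2.resize(im[0:300,150:470],None,fx=2,fy=2)
def dr(h,col):
    q=(proj(s,W(p,h),M)-[150,0])*2; cv2.polylines(im,[q.astype(np.int32).reshape(-1,1,2)],False,col,1)
a=np.linspace(0,2*np.pi,60)
dr(np.c_[51.5*np.cos(a),51.5*np.sin(a),0*a],(0,0,255))
dr([(-51.5,80,18),(-51.5,-80,18)],(0,255,0));dr([(42.5,40,18.5),(42.5,-40,18.5)],(255,0,0))
xp,yp=(c*P[0]+si*P[1])*1e3,(-si*P[0]+c*P[1])*1e3
dr(np.c_[xp+50*np.cos(a),yp+50*np.sin(a),0*a+26],(255,0,255))
cv2.imwrite("pics/ov1.png",im)
E
```

```text
[0.56532811 0.08811211 0.01607344 1.24942381] [ 2.6  0.2 -1.9  0.3  0.1  1.6 -1.4 -1.5  0.6 -0.6 -0.2  0.8 -0.4  0.5
 -0.4  0.9 -0.  -0.  -0.5  0.9 -0.2  1.3]
[0.5653555  0.08814297 0.01573241 1.2492575 ] [ 2.7  0.1 -2.   0.2  0.1  1.6 -1.3 -1.4  0.6 -0.5]
plate wrist -0.13193258400522453 -0.02225005578600422
```

View pics/ov1.png

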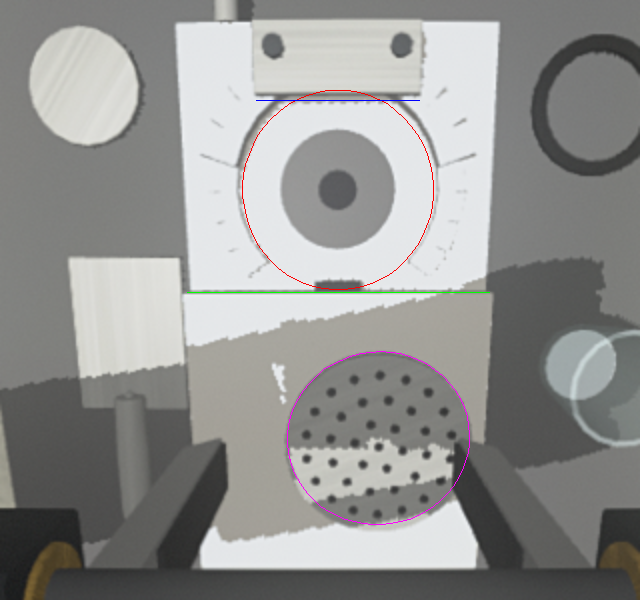

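```bash
python3 - <<'E'
from fit import *
s=load("wrist1");M=cfw(s,s["obs"])
ob=[((241,146),(-51.5,80,18)),((396.5,146),(-51.5,-80,18)),((319,95),(0,0,0)),((239,12),(80.5,80,12.5)),((400,11),(80.5,-80,12.5))]
def rr(p):
    M2=M.copy();M2[:3,3]+=p[4:7]
    return np.concatenate([(proj(s,W(p,h),M2)[0]-uv) for uv,h in ob]+[r(p)]+[p[4:7]/.0015])
S=least_squares(rr,[.5664,.0903,.0224,1.2537,0,0,0]);p=S.x;print(p.round(4),rr(p).round(1))
print(M[:3,:3])
for z in (.016,.02,.024):
  print(z,[ (lambda P:(np.linalg.norm(P[0]-P[1]),P.mean(0)))(onz(s,uv,z+dz,M)) for uv,dz in (([(241,146),(396.5,146)],.018),([(239,12),(400,11)],.0125))])
E
```

```text
[ 5.6560e-01  8.9100e-02  1.9600e-02  1.2501e+00  1.0000e-04 -6.0000e-04
 -2.3000e-03] [ 2.3  0.5 -1.5  0.5  0.1  1.7 -1.9 -1.8  1.  -1.  -0.2  0.8 -0.6  0.3
 -0.5  1.1  0.3 -0.7 -1.   0.7 -0.3  1.4  0.1 -0.4 -1.5]
[[ 0.94890496 -0.31555601 -0.00194363]
 [ 0.30560099  0.9204698  -0.24360495]
 [ 0.07866006  0.23056397  0.96987259]]
0.016 [(np.float64(0.16481903681670687), array([0.54880006, 0.03959877, 0.034     ])), (np.float64(0.15810892752264677), array([0.59082773, 0.1635114 , 0.0285    ]))]
0.02 [(np.float64(0.16267053892966937), array([0.54891496, 0.03987906, 0.038     ])), (np.float64(0.15608419023831432), array([0.5904024 , 0.16219993, 0.0325    ]))]
0.024 [(np.float64(0.1605220410426317), array([0.54902986, 0.04015935, 0.042     ])), (np.float64(0.1540594529539819), array([0.58997707, 0.16088846, 0.0365    ]))]
```

```bash
cat > st.py <<'E'
from fit import *
from bench import robot
p=np.array([.5656,.0890,.0225,1.250])
def H(P):
    d=np.array(P)-p[:3];c,s=np.cos(p[3]),np.sin(p[3]);return np.array([c*d[0]+s*d[1],-s*d[0]+c*d[1],d[2]])*1e3
if __name__=="__main__":
    o=robot.get_obs();print("t",o["time"],"TCP holder mm",H(o["tool_pos"]).round(1),"tip",(H(o["tool_pos"])[2]-8).round(1),"F",o["wrist_force"].round(1),"rot",o["ee_rot"].round(4),"w",o["width"].round(4))
E
python3 - <<'E'
from st import *
import sys
s=load("wrist1");M=cfw(s,s["obs"])
print("plate",H(onz(s,[339.3,220.8],p[2]+.026,M)[0]).round(1),"beaker",H(onz(s,[465,193],.067,M)[0]).round(1))
E
python3 st.py
```

```text
plate [-130.6  -21.7   26. ] beaker [ -95.4 -144.5   44.5]Traceback (most recent call last):
  File "st.py", line 7, in <module>
    o=robot.get_obs();print("t",o["time"],"TCP holder mm",H(o["tool_pos"]).round(1),"tip",(H(o["tool_pos"])[2]-8).round(1),"F",o["wrist_force"].round(1),"rot",o["ee_rot"].round(4),"w",o["width"].round(4))
                                                                                                                                                                                        ^^^^^^^^^^^^^^^^
AttributeError: 'float' object has no attribute 'round'
```

```bash
sed -i 's/o\["width"\].round(4)/round(o["width"],4)/' st.py; python3 st.py
```

```text
t 2.325 TCP holder mm [-98.8  -0.5 146.8] tip 138.8 F [ 0.2  0.3 -0.5] rot [-3.1394 -0.      1.2517] w 0.0751
```

Emit:
arm_command --plan '[-4.85,1.1,1,0,0,0,0.25,-4.85,1.05,1,0,0,0,0.25,0,0,4,0,0,0,0.25,0,0,3.5,0,0,0,0.25,0,0,1.4,0,0,0,0.25,0,0,0,0,0,0,0.25,0,0,0,0,0,0,0.25]'

```text
time: 3.2
tool_pos: [0.5264, -0.1029, 0.0631]
ee_rot: [3.138, -0.0, 1.254]
wrist_force: [-0.1, 0.9, 0.6]
width: 0.0705
```

```bash
python3 st.py;python3 - <<'E'
from bench import robot,cams
import cv2,pickle
o=robot.get_obs()
s=cams.snapshot("wrist");s["obs"]=o;pickle.dump(s,open("pics/wrist2.pkl","wb"))
cv2.imwrite("pics/wrist2.png",s["pixels"][:,:,::-1])
E
```

```text
t 3.2 TCP holder mm [-194.5  -23.3   40.6] tip 32.6 F [-0.1  0.9  0.6] rot [ 3.1384e+00 -3.0000e-04  1.2539e+00] w 0.0705
```

View pics/wrist2.png

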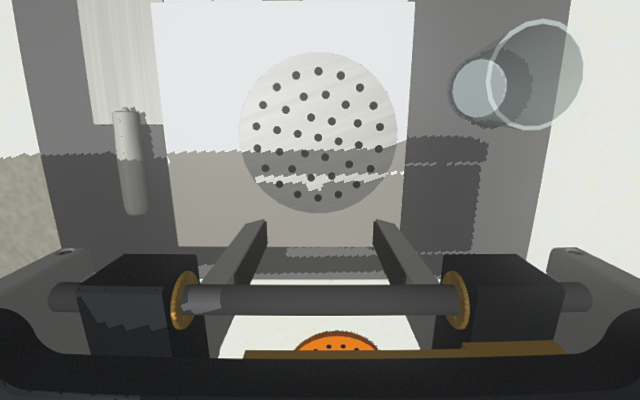

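Emit:
arm_command --plan '[0,0,0.5,0,0,0,0.25,0,0,0.4,0,0,0,0.25,0,0,0.1,0,0,0,0.25,0,0,0,0,0,0,0.25]'

```text
time: 3.75
tool_pos: [0.5252, -0.1031, 0.0516]
ee_rot: [-3.142, -0.0, 1.253]
wrist_force: [-1.0, 0.6, 2.6]
width: 0.0705
```

Emit:
arm_command --plan '[0,0,0.1,0,0,0,0.25,0,0,0.1,0,0,0,0.25]'

```text
time: 4.0
tool_pos: [0.5252, -0.1031, 0.0515]
ee_rot: [3.141, -0.0, 1.253]
wrist_force: [-7.4, 1.2, 14.3]
width: 0.0709
```

Emit:
arm_command --plan '[0,0,0.1,0,0,0,0.25,0,0,0,0,0,0,0.25]'

```text
time: 4.25
tool_pos: [0.5252, -0.1031, 0.0515]
ee_rot: [3.141, 0.0, 1.253]
wrist_force: [-6.9, 2.0, 16.1]
width: 0.0699
```

Emit:
arm_command --plan '[0,0,-0.6,0,0,0,0.25,0,0,0,0,0,0,0.25]'

```text
time: 4.5
tool_pos: [0.5255, -0.1032, 0.0544]
ee_rot: [3.141, -0.0, 1.253]
wrist_force: [1.4, -1.0, 0.4]
width: 0.0703
```

```bash
sed -i 's/.0225,1.250/.0256,1.250/' st.py; python3 st.py;python3 - <<'E'
from st import *
s=load("wrist2");M=cfw(s,s["obs"])
g=s["pixels"]
print("plate w2",H(onz(s,[318,133],p[2]+.026,M)[0]).round(1))
s=load("wrist1");M=cfw(s,s["obs"])
print("plate w1",H(onz(s,[339.3,220.8],p[2]+.026,M)[0]).round(1),"stepmid",H(onz(s,[318.7,146],p[2]+.018,M)[0]).round(1),"seat",H(onz(s,[319,95],p[2],M)[0]).round(1))
E
```

```text
t 4.5 TCP holder mm [-195.1  -22.6   28.8] tip 20.8 F [ 1.4 -1.   0.4] rot [ 3.1406e+00 -1.0000e-04  1.2529e+00] w 0.0703
plate w2 [-129.4  -21.4   26. ]
plate w1 [-129.6  -21.5   26. ] stepmid [-51.6   0.3  18. ] seat [-0.1  0.   0. ]
```

Emit:
arm_command --plan '[1.0,0,0,0,0,0,0.25,0.8,0,0,0,0,0,0.25,0.5,0,0,0,0,0,0.25,0.5,-0.2,0,0,0,0,0.25,0.5,-0.3,0,0,0,0,0.25,0.5,-0.3,0,0,0,0,0.25,0.5,-0.3,0,0,0,0,0.25,0.5,-0.3,0,0,0,0,0.25]'

```text
time: 5.5
tool_pos: [0.5268, -0.0528, 0.0543]
ee_rot: [3.142, -0.0, 1.253]
wrist_force: [0.1, -1.2, -1.4]
width: 0.0704
```

Emit:
arm_command --plan '[0.5,-0.3,0,0,0,0,0.25,0.5,-0.3,0,0,0,0,0.25,0.5,-0.25,0,0,0,0,0.25,0.5,0,0,0,0,0,0.25,0,0,0,0,0,0,0.25]'

```text
time: 6.12
tool_pos: [0.5251, -0.0308, 0.0543]
ee_rot: [-3.141, -0.001, 1.254]
wrist_force: [0.2, -0.0, 0.2]
width: 0.0705
```

```bash
python3 st.py;python3 - <<'E'
from bench import robot,cams
import cv2,pickle
o=robot.get_obs()
s=cams.snapshot("wrist");s["obs"]=o;pickle.dump(s,open("pics/wrist3.pkl","wb"))
cv2.imwrite("pics/wrist3.png",s["pixels"][:,:,::-1])
E
```

```text
t 6.125 TCP holder mm [-126.5    0.7   28.7] tip 20.7 F [ 0.2 -0.   0.2] rot [-3.1412e+00 -7.0000e-04  1.2535e+00] w 0.0705
```

View pics/wrist3.png

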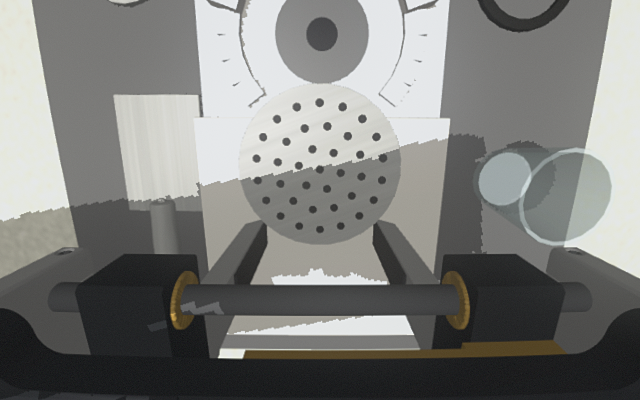

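```bash
python3 - <<'E'
from st import *
s=load("wrist3");M=cfw(s,s["obs"])
print("plate",H(onz(s,[319.7,163],p[2]+.026,M)[0]).round(1),"seat",H(onz(s,[321.5,34.5],p[2],M)[0]).round(1),"stepcorners",H(onz(s,[193.5,118],p[2]+.018,M)[0]).round(1),H(onz(s,[449.5,118],p[2]+.018,M)[0]).round(1))
E
```

```text
plate [-79.1   1.5  26. ] seat [-0.   0.7 -0. ] stepcorners [-52.3  79.9  18. ] [-51.6 -78.9  18. ]
```

Emit:
arm_command --plan '[0.5,0.05,0,0,0,0,0.25,0.5,0.05,0,0,0,0,0.25,0.5,0,0,0,0,0,0.25,0.4,0,0,0,0,0,0.25,0.4,0,0,0,0,0,0.25,0.4,0,0,0,0,0,0.25,0.4,0,0,0,0,0,0.25,0.4,0,0,0,0,0,0.25]'

```text
time: 7.18
tool_pos: [0.5371, 0.0016, 0.0544]
ee_rot: [3.141, 0.0, 1.253]
wrist_force: [-0.4, -1.8, 0.6]
width: 0.0704
```

```bash
python3 st.py;cat > pic.py <<'E'
from bench import robot,cams
import cv2,pickle,sys
for n in sys.argv[2:]:
    o=robot.get_obs();s=cams.snapshot(n);s["obs"]=o;f=f"pics/{n}{sys.argv[1]}";pickle.dump(s,open(f+".pkl","wb"))
    im=s["pixels"][:,:,::-1]
    if n=="side": im=cv2.resize(im[165:265,245:415],None,fx=4.5,fy=4.5,interpolation=cv2.INTER_CUBIC)
    if n=="scene": im=cv2.resize(im[150:300,230:430],None,fx=4,fy=4,interpolation=cv2.INTER_CUBIC)
    cv2.imwrite(f+".png",im)
E
python3 pic.py 4 wrist side
```

```text
t 7.175 TCP holder mm [-91.9  -0.5  28.8] tip 20.8 F [-0.4 -1.8  0.6] rot [3.1414 0.     1.2529] w 0.0704
```

View pics/wrist4.png

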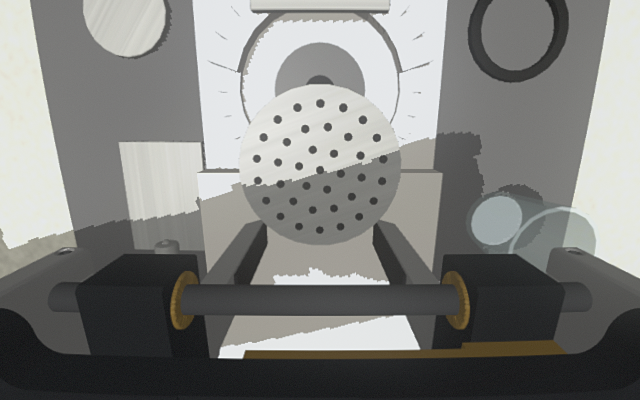

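View pics/side4.png

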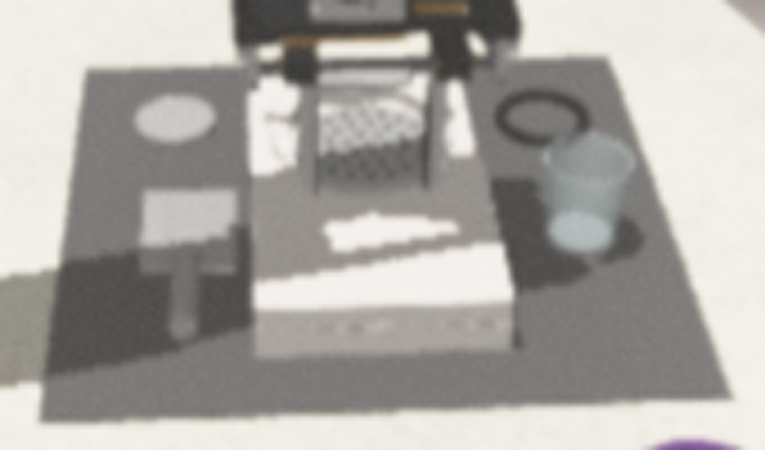

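Emit:
arm_command --plan '[0.3,0,0,0,0,0,0.25,0.3,0,0,0,0,0,0.25,0.3,0,0,0,0,0,0.25,0.3,0,0,0,0,0,0.25,0,0,0,0,0,0,0.25]'

```text
time: 7.9
tool_pos: [0.5411, 0.0136, 0.0544]
ee_rot: [3.141, -0.001, 1.253]
wrist_force: [0.7, -0.0, -0.0]
width: 0.0707
```

```bash
python3 st.py; python3 pic.py 5 wrist
```

```text
t 7.9 TCP holder mm [-79.3  -0.5  28.8] tip 20.8 F [ 0.7 -0.  -0. ] rot [ 3.1411e+00 -1.5000e-03  1.2532e+00] w 0.0707
```

View pics/wrist5.png

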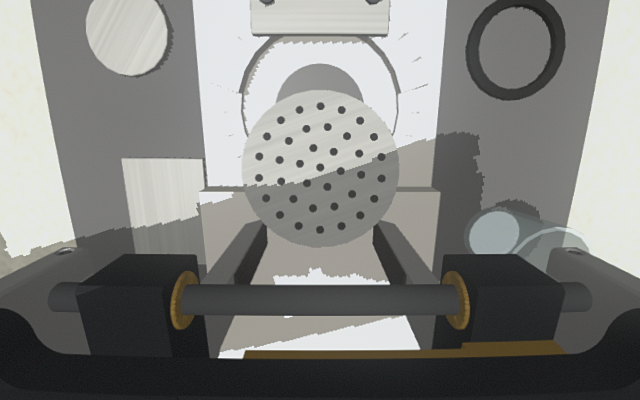

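Emit:
arm_command --plan '[0.3,0,0,0,0,0,0.25,0.3,0,0,0,0,0,0.25,0.3,0,0,0,0,0,0.25,0.3,0,0,0,0,0,0.25]'

```text
time: 8.45
tool_pos: [0.5443, 0.0246, 0.054]
ee_rot: [-3.141, 0.0, 1.253]
wrist_force: [-0.9, -0.3, -0.5]
width: 0.0705
```

```bash
python3 st.py; python3 pic.py 6 wrist
```

```text
t 8.45 TCP holder mm [-67.9  -0.1  28.4] tip 20.4 F [-0.9 -0.3 -0.5] rot [-3.141   0.      1.2531] w 0.0705
```

View pics/wrist6.png

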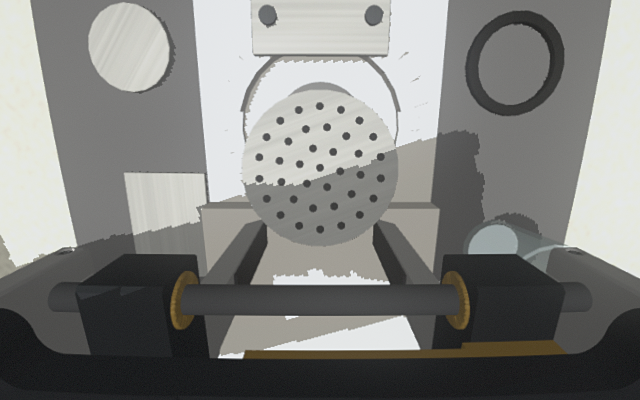

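Emit:
arm_command --plan '[0.3,0,0,0,0,0,0.25,0.3,0,0,0,0,0,0.25,0.2,0,0,0,0,0,0.25,0.2,0,0,0,0,0,0.25]'

```text
time: 9.0
tool_pos: [0.5476, 0.0339, 0.0543]
ee_rot: [3.142, -0.0, 1.253]
wrist_force: [-0.8, -1.2, 0.2]
width: 0.0702
```

Emit:
arm_command --plan '[0.2,0,0,0,0,0,0.25,0.2,0,0,0,0,0,0.25]'

```text
time: 9.25
tool_pos: [0.5489, 0.0377, 0.0543]
ee_rot: [-3.142, -0.0, 1.253]
wrist_force: [-0.2, -1.7, -1.0]
width: 0.0705
```

```bash
python3 st.py; python3 pic.py 7 wrist side
```

```text
t 9.25 TCP holder mm [-54.   -0.3  28.7] tip 20.7 F [-0.2 -1.7 -1. ] rot [-3.1416e+00 -1.0000e-04  1.2529e+00] w 0.0705
```

View pics/wrist7.png

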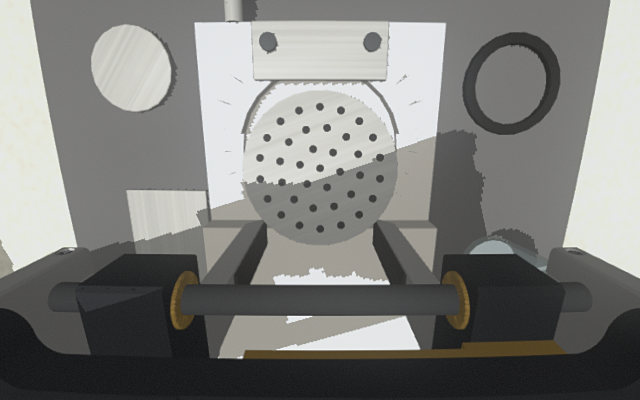

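Emit:
arm_command --plan '[0.2,0,0,0,0,0,0.25,0.2,0,0,0,0,0,0.25]'

```text
time: 9.6
tool_pos: [0.5501, 0.0414, 0.0542]
ee_rot: [-3.142, 0.0, 1.253]
wrist_force: [0.2, -0.8, -0.9]
width: 0.0702
```

Emit:
arm_command --plan '[0.2,0,0,0,0,0,0.25,0.2,0,0,0,0,0,0.25]'

```text
time: 9.85
tool_pos: [0.5514, 0.0453, 0.0542]
ee_rot: [-3.142, -0.0, 1.253]
wrist_force: [-0.8, -1.2, -0.2]
width: 0.0702
```

```bash
python3 st.py; python3 pic.py 8 wrist
```

```text
t 9.85 TCP holder mm [-46.   -0.3  28.6] tip 20.6 F [-0.8 -1.2 -0.2] rot [-3.1415 -0.      1.2529] w 0.0702
```

View pics/wrist8.png

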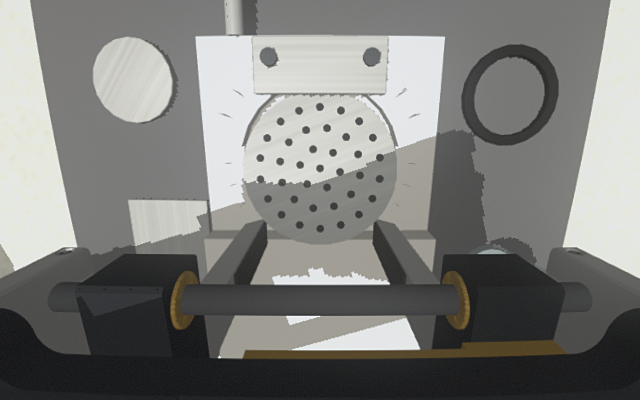

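Emit:
arm_command --plan '[0.2,0,0,0,0,0,0.25,0.1,0,0,0,0,0,0.25]'

```text
time: 10.15
tool_pos: [0.5525, 0.0484, 0.0544]
ee_rot: [3.141, -0.001, 1.253]
wrist_force: [-0.3, -0.3, -0.3]
width: 0.0705
```

Emit:
arm_command --plan '[0.1,0,0,0,0,0,0.25,0.1,0,0,0,0,0,0.25]'

```text
time: 10.4
tool_pos: [0.5531, 0.0501, 0.0545]
ee_rot: [3.141, -0.0, 1.253]
wrist_force: [0.2, -0.4, 0.1]
width: 0.0706
```

Emit:
arm_command --plan '[0.1,0,0,0,0,0,0.25,0.1,0,0,0,0,0,0.25]'

```text
time: 10.65
tool_pos: [0.5536, 0.0519, 0.0544]
ee_rot: [3.141, -0.0, 1.253]
wrist_force: [0.1, 0.0, 0.2]
width: 0.0706
```

```bash
python3 st.py; python3 pic.py 9 wrist
```

```text
t 10.65 TCP holder mm [-39.   -0.3  28.8] tip 20.8 F [0.1 0.  0.2] rot [ 3.1414e+00 -2.0000e-04  1.2530e+00] w 0.0706
```

View pics/wrist9.png

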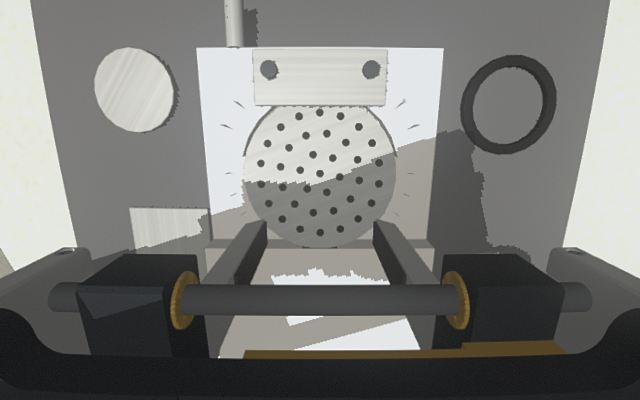

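Emit:
arm_command --plan '[0.1,0,0,0,0,0,0.25,0.1,0,0,0,0,0,0.25]'

```text
time: 10.95
tool_pos: [0.5541, 0.0538, 0.0543]
ee_rot: [-3.142, -0.0, 1.253]
wrist_force: [-0.0, 0.3, 0.6]
width: 0.0702
```

Emit:
arm_command --plan '[0.1,0,0,0,0,0,0.25,0,0,0,0,0,0,0.25]'

```text
time: 11.2
tool_pos: [0.5545, 0.0548, 0.0543]
ee_rot: [3.142, -0.0, 1.253]
wrist_force: [-0.4, 0.7, 0.2]
width: 0.0703
```

```bash
python3 st.py; python3 pic.py 10 wrist side
```

```text
t 11.2 TCP holder mm [-36.   -0.3  28.7] tip 20.7 F [-0.4  0.7  0.2] rot [ 3.1416e+00 -2.0000e-04  1.2531e+00] w 0.0703
```

View pics/wrist10.png

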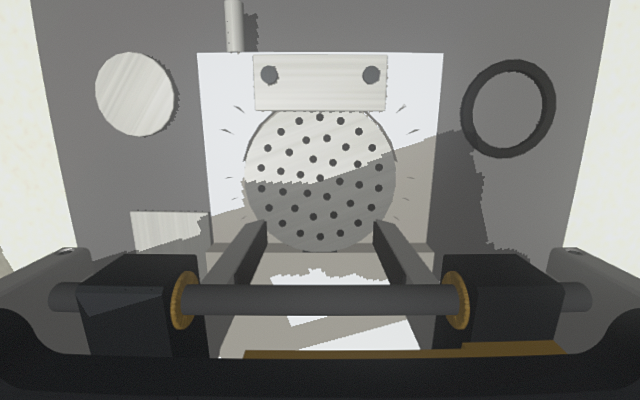

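```bash
python3 - <<'E'
from st import *
s=load("wrist10");M=cfw(s,s["obs"])
im=cv2.resize(s["pixels"][90:280,220:420,::-1],None,fx=3,fy=3,interpolation=cv2.INTER_CUBIC)
for z,col in ((8,(0,0,255)),):
    a=np.linspace(0,2*np.pi,90)
    q=(proj(s,W(p,np.c_[1.5+50*np.cos(a),50*np.sin(a),0*a+z]),M)-[220,90])*3;cv2.polylines(im,[q.astype(np.int32).reshape(-1,1,2)],True,col,1)
q=(proj(s,W(p,[(-51.5,60,18),(-51.5,-60,18)]),M)-[220,90])*3;cv2.polylines(im,[q.astype(np.int32).reshape(-1,1,2)],False,(0,255,0),1)
q=(proj(s,W(p,[(42.5,40,18.5),(42.5,-40,18.5)]),M)-[220,90])*3;cv2.polylines(im,[q.astype(np.int32).reshape(-1,1,2)],False,(255,0,0),1)
cv2.imwrite("pics/c10.png",im)
E
```

```text
(no output)
```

View pics/c10.png

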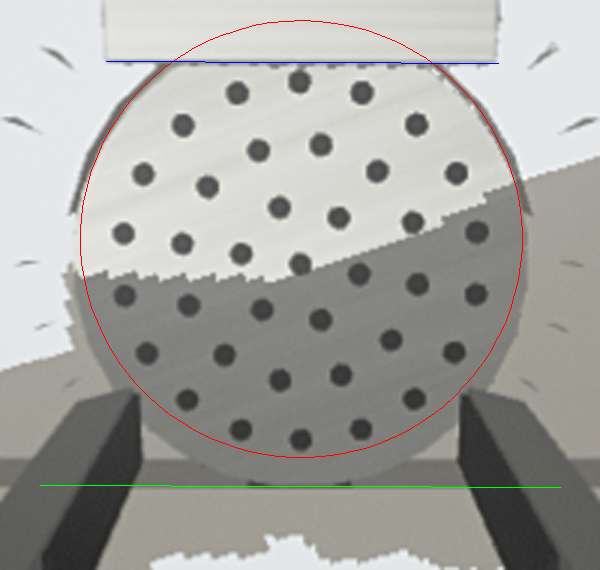

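View pics/side10.png

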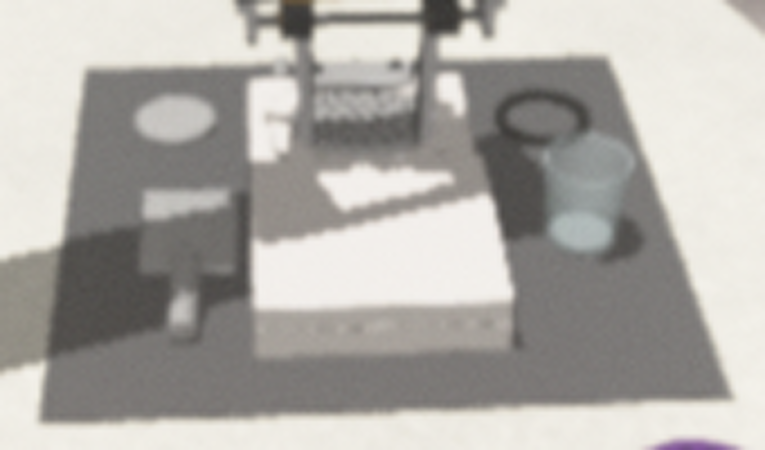

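```bash
python3 - <<'E'
from st import *
s=load("wrist3");M=cfw(s,s["obs"])
a=[H(q) for q in onz(s,[(319.5,102.5),(320,230)],p[2]+.026,M)];print(a);R_=(a[0][0]-a[1][0])/2
s=load("wrist10");M=cfw(s,s["obs"])
def pts(v):
    x,t=v;u=np.array([np.cos(t),0,-np.sin(t)]);n=np.array([np.sin(t),0,np.cos(t)])
    # front-bottom at z=0: c + 50u -4n ; z: cz-50 sin t-4cos t=0
    c=np.array([x,0,50*np.sin(t)+4*np.cos(t)]);return c,u,n
def f(v):
    c,u,n=pts(v);return (proj(s,W(p,[c+4*n+R_*u,c+4*n-R_*u]),M)-[(320,117.3),(320.3,236.7)])[:,1]
S=least_squares(f,[0,.15]);v=S.x;c,u,n=pts(v);print(R_,v,np.degrees(v[1]),"front bot",c+50*u-4*n,"front top",c+50*u+4*n,"back bot",c-50*u-4*n,"back top",c-50*u+4*n,S.fun)
E
```

```text
[array([-43.70423238,   1.7635318 ,  26.        ]), array([-122.50615945,    1.15047575,   26.        ])]
39.40096353361145 [-0.81005335  0.12763828] 7.3131345578829885 front bot [4.82740431e+01 0.00000000e+00 4.44089210e-16] front top [49.29237901  0.          7.9349223 ] back bot [-50.91248571   0.          12.72919884] back top [-49.8941498    0.          20.66412115] [-8.51230197e-12 -9.09494702e-12]
```

Emit:
arm_command --plan '[0,0,-1.5,0,0,0,0.25,0,0,-1.5,0,0,0,1,0,0,0,0,0,0,1,0,0,0,0,0,0,1,0,0,0,0,0,0,1,0,0,0,0,0,0,1]'

```text
time: 12.05
tool_pos: [0.5541, 0.0547, 0.0837]
ee_rot: [-3.141, 0.0, 1.253]
wrist_force: [-0.0, 0.3, 1.1]
width: 0.0238
```

```bash
python3 st.py; python3 pic.py 11 wrist
```

```text
t 12.05 TCP holder mm [-36.2   0.1  58.1] tip 50.1 F [-0.   0.3  1.1] rot [-3.1405e+00  2.0000e-04  1.2530e+00] w 0.0238
```

View pics/wrist11.png

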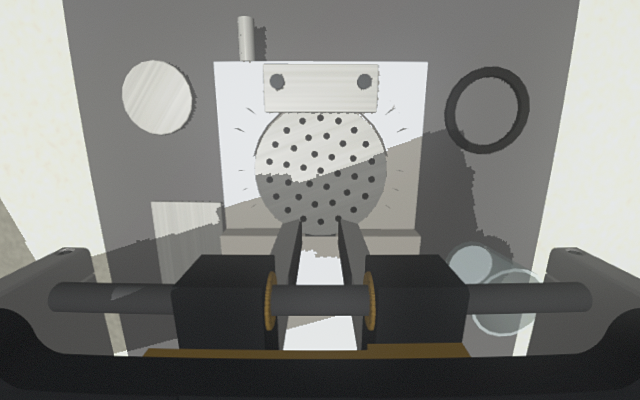

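Emit:
arm_command --plan '[0,0,0,0,0,0,1,0,0,0,0,0,0,1,0,0,0,0,0,0,1,0,0,1.0,0,0,0,1,0,0,1.0,0,0,0,1,0,0,0.5,0,0,0,1,0,0,0,0,0,0,1]'

```text
time: 12.98
tool_pos: [0.5539, 0.0547, 0.0583]
ee_rot: [-3.14, 0.0, 1.253]
wrist_force: [0.0, 0.5, 0.0]
width: -0.0
```

```bash
python3 st.py
```

```text
t 12.975 TCP holder mm [-36.3   0.3  32.7] tip 24.7 F [0.  0.5 0. ] rot [-3.1399e+00  5.0000e-04  1.2529e+00] w -0.0
```

Emit:
arm_command --plan '[0,0,0.3,0,0,0,1,0,0,0.15,0,0,0,1,0,0,0,0,0,0,1]'

```text
time: 13.35
tool_pos: [0.5548, 0.0548, 0.0552]
ee_rot: [3.141, -0.001, 1.253]
wrist_force: [0.3, 0.3, 1.3]
width: 0.0004
```

Emit:
arm_command --plan '[0,0,0.1,0,0,0,1,0,0,0,0,0,0,1]'

```text
time: 13.6
tool_pos: [0.5549, 0.0549, 0.0543]
ee_rot: [3.141, -0.001, 1.253]
wrist_force: [-0.1, 1.9, 2.9]
width: 0.0008
```

Emit:
arm_command --plan '[0,0,0.1,0,0,0,1,0,0,0,0,0,0,1]'

```text
time: 13.85
tool_pos: [0.5551, 0.0551, 0.0535]
ee_rot: [3.14, -0.001, 1.253]
wrist_force: [0.5, 2.7, 5.5]
width: -0.0
```

Emit:
arm_command --plan '[0,0,0.1,0,0,0,1,0,0,0,0,0,0,1]'

```text
time: 14.1
tool_pos: [0.5553, 0.0552, 0.0527]
ee_rot: [3.14, -0.002, 1.253]
wrist_force: [2.0, 2.6, 4.9]
width: 0.0004
```

Emit:
arm_command --plan '[0,0,0.1,0,0,0,1,0,0,0,0,0,0,1]'

```text
time: 14.35
tool_pos: [0.5555, 0.0554, 0.052]
ee_rot: [3.139, -0.002, 1.253]
wrist_force: [0.7, 2.4, 5.4]
width: 0.0005
```

Emit:
arm_command --plan '[0,0,0.1,0,0,0,1,0,0,0,0,0,0,1]'

```text
time: 14.6
tool_pos: [0.5556, 0.0553, 0.0511]
ee_rot: [3.139, -0.002, 1.253]
wrist_force: [1.8, 2.3, 6.2]
width: 0.0005
```

```bash
python3 st.py
```

```text
t 14.6 TCP holder mm [-35.1  -1.1  25.5] tip 17.5 F [1.8 2.3 6.2] rot [ 3.1391e+00 -2.2000e-03  1.2532e+00] w 0.0005
```

Emit:
arm_command --plan '[0,0,0.1,0,0,0,1,0,0,0.1,0,0,0,1]'

```text
time: 14.85
tool_pos: [0.5541, 0.0543, 0.0474]
ee_rot: [-3.141, 0.001, 1.253]
wrist_force: [-0.2, 0.4, -0.0]
width: 0.0002
```

Emit:
arm_command --plan '[0,0,0.1,0,0,0,1,0,0,0.1,0,0,0,1]'

```text
time: 15.1
tool_pos: [0.5537, 0.0544, 0.0447]
ee_rot: [-3.14, 0.001, 1.253]
wrist_force: [0.3, -0.6, 0.3]
width: 0.0004
```

Emit:
arm_command --plan '[0,0,0.1,0,0,0,1,0,0,0.1,0,0,0,1]'

```text
time: 15.35
tool_pos: [0.5543, 0.0546, 0.0435]
ee_rot: [-3.141, 0.0, 1.253]
wrist_force: [0.5, 0.0, 0.5]
width: 0.0004
```

```bash
python3 st.py; python3 pic.py 12 wrist
```

```text
t 15.35 TCP holder mm [-36.2  -0.2  17.9] tip 9.9 F [0.5 0.  0.5] rot [-3.1412e+00  1.0000e-04  1.2529e+00] w 0.0004
```

View pics/wrist12.png

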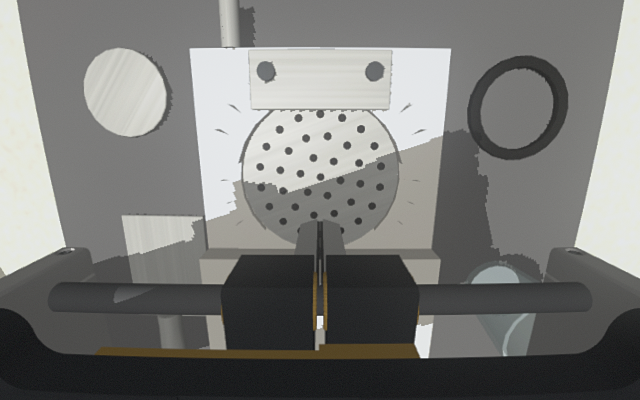

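Emit:
arm_command --plan '[0,0,0.1,0,0,0,1,0,0,0,0,0,0,1]'

```text
time: 15.65
tool_pos: [0.5544, 0.0547, 0.0427]
ee_rot: [-3.142, -0.0, 1.253]
wrist_force: [0.4, -0.0, 0.0]
width: 0.0007
```

Emit:
arm_command --plan '[0,0,0.1,0,0,0,1,0,0,0,0,0,0,1]'

```text
time: 15.9
tool_pos: [0.5544, 0.0547, 0.0417]
ee_rot: [-3.141, -0.0, 1.253]
wrist_force: [0.4, -0.4, -0.3]
width: 0.0006
```

Emit:
arm_command --plan '[0,0,0.1,0,0,0,1,0,0,0,0,0,0,1]'

```text
time: 16.15
tool_pos: [0.5545, 0.0547, 0.0416]
ee_rot: [3.141, -0.0, 1.253]
wrist_force: [-2.4, -0.3, 4.7]
width: 0.0003
```

Emit:
arm_command --plan '[0,0,0.1,0,0,0,1,0,0,0,0,0,0,1]'

```text
time: 16.4
tool_pos: [0.5545, 0.0547, 0.0415]
ee_rot: [3.141, -0.0, 1.253]
wrist_force: [-3.5, -0.2, 7.9]
width: 0.0005
```

Emit:
arm_command --plan '[0,0,-1,0,0,0,1,0,0,-3,0,0,0,1,-1,0,-4,0,0,0,1,-3,0,-4,0,0,0,1,-3,0,-1,0,0,0,1,0,0,0,0,0,0,1,0,0,0,0,0,0,1]'

```text
time: 17.27
tool_pos: [0.5324, -0.0113, 0.1689]
ee_rot: [-3.14, -0.001, 1.253]
wrist_force: [-0.5, -0.3, -0.7]
width: 0.0007
```

```bash
python3 st.py; python3 pic.py 13 wrist scene;python3 - <<'E'
from st import *
s=load("wrist13");M=cfw(s,s["obs"])
c0=proj(s,W(p,[(-20,0,8)]),M)[0].astype(int);x0,y0=max(c0[0]-100,0),max(c0[1]-75,0)
im=cv2.resize(s["pixels"][y0:y0+150,x0:x0+200,::-1],None,fx=4,fy=4,interpolation=cv2.INTER_CUBIC)
cv2.imwrite("pics/c13raw.png",im)
a=np.linspace(0,2*np.pi,90)
for r,col in ((50,(0,0,255)),(39.4,(255,0,255))):
    q=(proj(s,W(p,np.c_[1+r*np.cos(a),r*np.sin(a),0*a+8]),M)-[x0,y0])*4;cv2.polylines(im,[q.astype(np.int32).reshape(-1,1,2)],True,col,1)
cv2.imwrite("pics/c13.png",im)
E
```

```text
t 17.275 TCP holder mm [-1.056e+02 -1.000e-01  1.433e+02] tip 135.3 F [-0.5 -0.3 -0.7] rot [-3.1403e+00 -6.0000e-04  1.2529e+00] w 0.0007
```

View pics/c13.png

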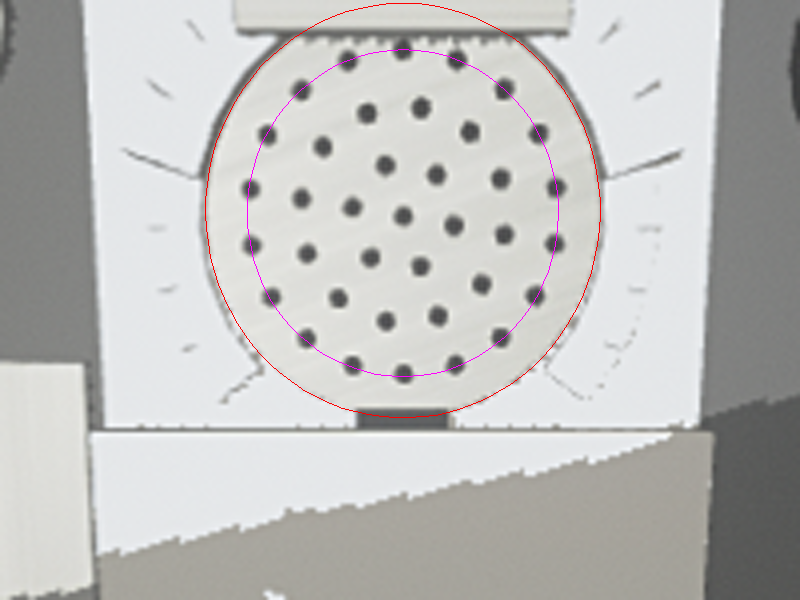

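View pics/c13raw.png

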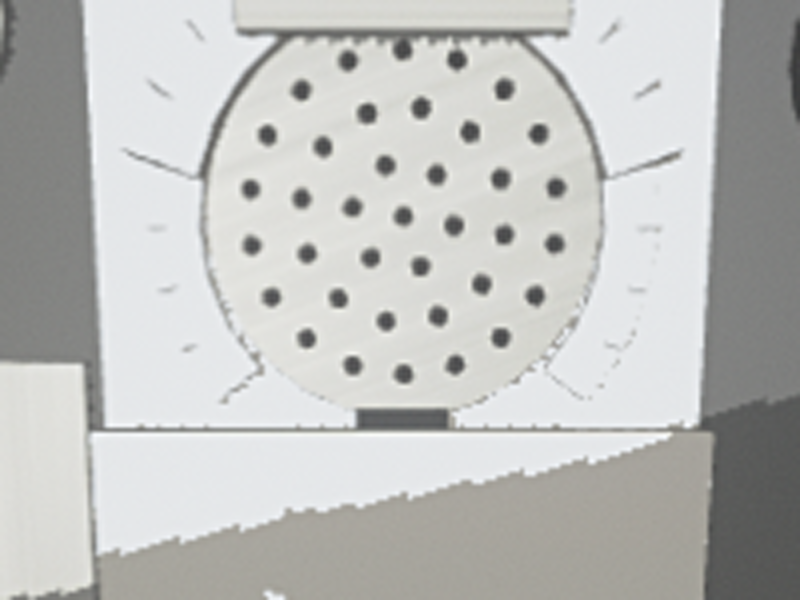

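View pics/scene13.png

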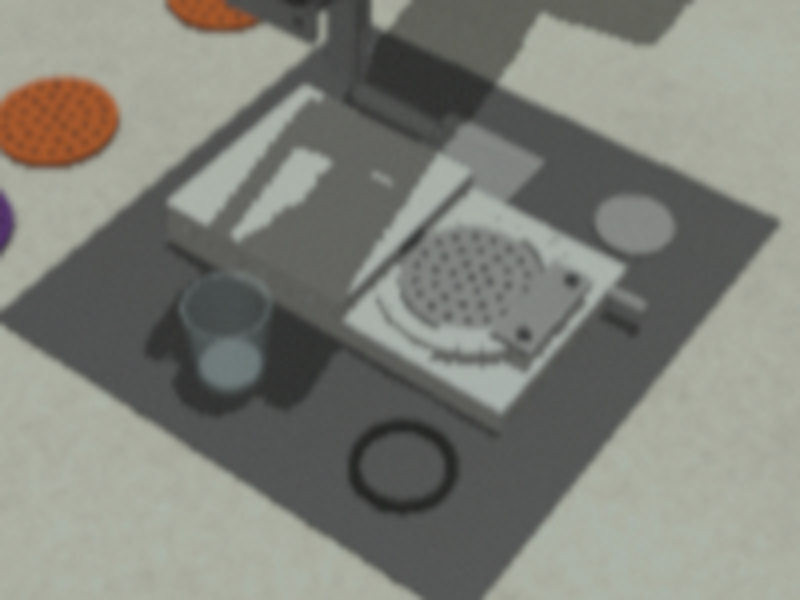

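The plate lies flat. Its edge and hole ring match the seated model, the front is under the lip (crop 400,35), and the catch nose sits over the back edge (crop 402,418), fully out. The bystanders haven't moved, so I'm handing in.

```bash
python3 -c "
from bench import close_job
print(close_job())"
```

```text
the job is handed in; nothing more can be done
None
```

The plate is fitted and the job is handed in, at about 17 s of the 48 s allowed. I pushed it off the shelf with two spread fingers, first centring it sideways. Its front edge dipped in and went under the lip. I then pressed the raised back edge down with closed fingertips until the catch let it past.

**Forces:** Pressing down took about 6 N until the force dropped as the catch let the plate through. The seating press after that was about 8 N. The highest reading in the whole run was about 16 N, when I lightly touched the shelf to find its height.

**Last checks:**
- **Flat:** the fingertips met the plate's top 8 mm above the seat floor, as they should for a plate lying flat. The last wrist picture agrees, with the plate's outline and hole ring matching a plate flat in the seat.
- **Held:** the picture shows the front under the lip and the catch fully out over the back edge.
- **Surroundings:** the bystanders on the mat and the nearby look-alikes look unmoved in the last scene crop. The bottle, dish and jar are outside that crop and were not checked again; the arm never came down near them. The arm is clear, with fingertips about 135 mm above the seat floor.

**Disagreements:**
- **Floor height:** the first camera fits put the seat floor between 16 and 24 mm above the bench. The touch gave 25.6 mm, which I used.
- **Push home:** before pressing, the plate measured about 2 mm short of the front wall. I let the press take it in rather than push again. The final picture fits it about 1 mm past the seat's centre, close to the wall.

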